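# Balance-check two rotor bars on a knife edge and reject the bad one

## Robot

A 6-joint arm with a two-finger parallel gripper is mounted at the origin on the work surface; the furniture and walls round the work are solid. World frame = base frame: x ahead of the robot, y to its left, z up, the work surface at z = 0. Lengths are in m, angles in degrees, forces in N, time in s.
With the tool pointing down it reaches from about 0.4 to 0.825 m from the base axis. Payload 7 kg.
Tool frame: the origin (TCP) lies midway between the tips of the shut fingers; the grasp point (between the pads) lies 19 mm behind it (r.grasp_offset is the distance from the TCP to the grasp point, in m); z points along the fingers, x is the direction in which the jaws open and shut, and the axes are right-handed (so a half turn about z gives the same grasp; the last joint's range is limited). The gripper opens to 88 mm and grips with 3 to 60 N. Pads are 19 mm wide; open, the fingers measure 130 mm over their backs; the gripper's body (78 mm by 193 mm) begins 47 mm behind the grasp point.
Start: joints at [81.366, 20.546, 0.682, 0, -70.136, -16.507], TCP at [0.287, 0.611, 0.227] pointing down, gripper open.
Joint ranges: [-176.03, 176.03], [-82.01, 121.73], [-58.28, 71.71], [-173.87, 95.51], [-174.79, -0.11], [-173.66, 173.66]. Speed limits (degrees/s): [136.94, 136.94, 172.46, 180, 180, 180].

## Interface

Orientations are given as [roll, pitch, yaw] about the fixed x, y, z axes, in that order (R = Rz(yaw) Ry(pitch) Rx(roll)).
In Python, from plant import r gives the robot as it stands.
- The arm moves only by the tool step_arm, never from a script. Its argument "deltas" is a list of rows, each a list of 7 numbers: the turn, a rotation vector about the tool's x, y, z in rad, then the shift along the tool's x, y, z in mm, then the opening, from -1 (shut) to 1 (fully open), so that 0 is half open. In form: [[ax, ay, az, x, y, z, grip], ...]. A call has 1 to 10 rows; each row shifts and turns the pose as measured when the row begins, along the tool's axes as they then stand; what a row does not reach is not made up. A row lasts 1/10 s, in which the tool goes at most 50 mm and 8.59 degrees, less where a joint would pass 70% of its speed; a pose out of reach is approached as far as the arm can. A call with a gripper value outside its range is refused whole. The fingers move at their own pace and stop on an object; "squeeze" is the grip in N (left out, the last holds). Time passes only in rows, so rows that do not move let the fingers close. It gives the time, the measured TCP pose, the force and the opening at its end, in the units of the state.
- r.get_state(): the state, without advancing time (a new reading comes with each control period).
- r.capture(name): name is "side" or "top"; returns the picture (420x560x3 uint8, red, green, blue); there is no depth.
- r.camera_info(name): a dict with "vertical_fov" (degrees; the focal length in pixels is half the picture's height over the tangent of half this angle, whatever the lens; pixels are square), "cx", "cy" (the principal point, pixels), "view" (4x4, takes a point from world to camera coordinates). Camera axes: x right, y down, z forward; pixel columns grow to the right and rows downward; lengths in m; the calibration is good to about 2 mm. A picture is of the moment at which its call begins. camera_info takes no time and is no camera call.
- r.close_job(): hands the job in, once; it reports no verdict.
The state is a dict: "time_s": time; "joints": joint angles; "qd": joint speeds; "joint_torque": joint torques, N m; "tcp_pos": TCP position; "eef_rot": TCP orientation; "contact_force": force on the tool from outside, world axes, zero at the start; "moment": the same for the moment, N m; "gripper_width": finger opening in m.
Only numpy, scipy, OpenCV 4.12 (cv2) and the standard library are available. Lean on these libraries where they do the work, as an engineer would, in place of code of your own. Each camera call takes 0.05 s, during which the arm holds its last target.

## Task

One of the two blue rotor bars is heavy at one end. Balance them by their white middle stripe across the knife edge of the grey balance stand to find which: leave the sound bar balanced level there, lying lengthwise over the stand, and lay the bar that tips flat in the red reject tray. Leave the mug and tape measure alone.

Things in the scene. Friction and masses are not known exactly. Their poses are not given: they have to be found in the camera images.
- bar_a_mid (a point): centre (half-way up) of a blue rotor bar, a flat-bottomed block 120 (x) x 36 (y) x 20 (z) mm, white stripe and brass disc at mid-length, 0.1 to 0.4 kg, lying on the table; x along its length, z up. The bars look the same and either may be the faulty one; the sound one's centre of mass is at its middle, the faulty one's 11 to 19 mm off towards one end; weight alone does not decide
- bar_b_mid (a point): centre (half-way up) of the other blue rotor bar, a flat-bottomed block 120 (x) x 36 (y) x 20 (z) mm, white stripe and brass disc at mid-length, 0.1 to 0.4 kg, lying on the table; x along its length, z up. The bars look the same and either may be the faulty one; the sound one's centre of mass is at its middle, the faulty one's 11 to 19 mm off towards one end; weight alone does not decide
- bar_a: the same bar as bar_a_mid; origin at the centre of its underside
- bar_b: the same bar as bar_b_mid; origin at the centre of its underside
- knife_edge (a point): middle of the flat crest of the knife edge, 70 mm above the table. The crest is 10 mm wide (x) and 24 mm long (y), narrower than a bar, and clear at both y sides down to the 10 mm base. A bar is balanced with its length along this x: a sound bar rests level if its middle is within 4 mm of the crest's middle along x; a faulty one tips. z up
- balance_stand: grey stand, screwed down: base 150 (x) x 64 (y) x 10 mm, knife edge at its centre. At x = +48 and -48 mm a rest 10 x 30 (y) mm with a black top 62 mm above the table catches a tipping bar, which then leans at about 0.16 rad, its middle about over the crest. Origin under its centre; x across the knife edge
- reject_tray: red open tray, fixed, outside 208 (x) x 128 (y) x 22 mm, walls and floor 4 mm thick; origin under its centre
- coffee_mug: white coffee mug, about 92 mm wide and 95 mm tall; origin under its centre
- tape_measure: yellow tape measure standing on edge, 36 x 68 x 62 mm; origin under its centre
Mind the look-alikes: they are no part of the job. Leave any turquoise look-alike of the bar_a alone.

How it is judged:
By the outcome, as a careful person would: the job done as asked, in the order asked, and still so for the second after the job is handed in, with the robot touching nothing.
It also fails if it takes over 72 s, if anything falls off the work surface, if the arm or the gripper's body presses on something with over 40 N, if the wrist force passes 120 N, or if a joint passes its speed limit or range.

## Working session

There is one attempt and no reset: what is moved stays moved. The work goes in short steps, Python scripts to look and compute and a tool call to move; the robot and the scene stay as the last step left them, time stands still between calls to the robot, and variables do not carry over. Pictures are saved under pics/ and viewed, and the job is handed in when it is done.

Besides the shell and the picture viewer there is one more tool, called after "Call:" in YAML: its name, and indented under it one key for each argument. step_arm: Moves the arm, as the interface text tells. Its arguments: {"type":"object","properties":{"deltas":{"type":"array","items":{"type":"array","items":{"type":"number"}}},"squeeze":{"type":"number"}},"required":["deltas"]}

```bash
mkdir -p pics; ls; python3 - <<'E'
from plant import r
import cv2,numpy as np
print(r.get_state())
for n in("side","top"):
    im=r.capture(n); cv2.imwrite(f"pics/{n}0.png",im[:,:,::-1]); print(n,r.camera_info(n))
E
```

```text
pics
{'time_s': 0.0, 'joints': array([ 8.13650596e+01,  2.05899631e+01,  6.31952447e-01, -1.99468765e-02,
       -7.01357783e+01, -1.65060753e+01]), 'qd': array([-0.01003687, -0.0452364 , -0.0231625 ,  0.007061  ,  0.02543049,
       -0.01946888]), 'joint_torque': array([ 1.64664812e-03, -5.82724357e+01,  2.93044013e+01,  6.99646980e+00,
        6.95226394e-03, -1.65991491e-04]), 'tcp_pos': array([0.28659577, 0.61057715, 0.22562602]), 'eef_rot': array([-1.79991329e+02, -9.52518060e-02, -1.15147816e+02]), 'contact_force': array([-0.31116968, -0.23958771,  0.25786779]), 'moment': array([ 0.00151931, -0.00643719,  0.02939984]), 'gripper_width': 0.08760960511068161}
side {'vertical_fov': 53.28009309620695, 'cx': 278.1635923572637, 'cy': 219.20871929630073, 'view': array([[ 0.99609677,  0.08809554,  0.00551409, -0.46340005],
       [ 0.03661331, -0.35552906, -0.93394783,  0.06577753],
       [-0.08031622,  0.93050431, -0.35736682,  1.4601226 ],
       [ 0.        ,  0.        ,  0.        ,  1.        ]])}
top {'vertical_fov': 55.362346794607355, 'cx': 279.4797813490916, 'cy': 211.40748023446437, 'view': array([[-0.00380486, -0.99997952,  0.0051463 ,  0.01494517],
       [-0.99898869,  0.00357042, -0.0448203 ,  0.46822524],
       [ 0.04480101, -0.00531163, -0.99898181,  1.53677522],
       [ 0.        ,  0.        ,  0.        ,  1.        ]])}
```

View pics/top0.png

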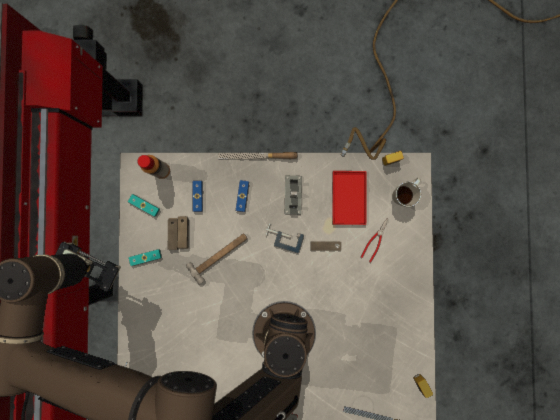

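View pics/side0.png

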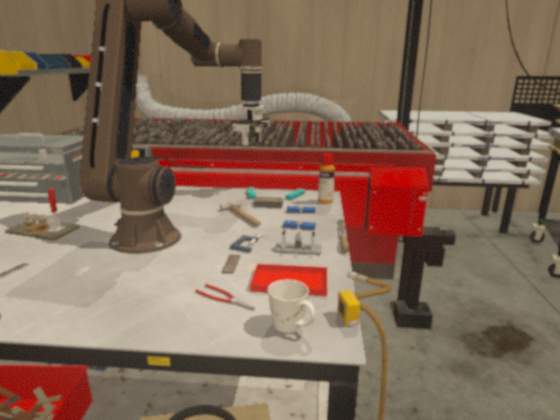

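```bash
cat > h.py <<'E'
import numpy as np,cv2
from plant import r
def pr(n,P):
    c=r.camera_info(n);V=np.array(c["view"]);f=210/np.tan(np.radians(c["vertical_fov"]/2))
    q=(V[:3,:3]@np.atleast_2d(P).T).T+V[:3,3]
    return np.c_[c["cx"]+f*q[:,0]/q[:,2],c["cy"]+f*q[:,1]/q[:,2]]
def un(n,uv,z):
    c=r.camera_info(n);V=np.array(c["view"]);f=210/np.tan(np.radians(c["vertical_fov"]/2))
    uv=np.atleast_2d(uv).astype(float);z=np.broadcast_to(z,len(uv))
    d=np.c_[(uv[:,0]-c["cx"])/f,(uv[:,1]-c["cy"])/f,np.ones(len(uv))]@V[:3,:3]
    o=-V[:3,:3].T@V[:3,3]
    return o+d*((z-o[2])/d[:,2])[:,None]
def blobs(im,lo,hi,mn=30):
    hsv=cv2.cvtColor(im,cv2.COLOR_RGB2HSV)
    m=cv2.inRange(hsv,np.array(lo),np.array(hi))
    m=cv2.morphologyEx(m,cv2.MORPH_CLOSE,np.ones((9,9)))
    cs,_=cv2.findContours(m,cv2.RETR_EXTERNAL,cv2.CHAIN_APPROX_NONE)
    return [c for c in cs if cv2.contourArea(c)>mn]
E
python3 - <<'E'
from h import *
t=cv2.imread("pics/top0.png");s=cv2.imread("pics/side0.png")
a=cv2.resize(t[140:280,115:315],None,fx=4,fy=4,interpolation=cv2.INTER_CUBIC)
cv2.imwrite("pics/tc.png",a)
a=cv2.resize(s[180:340,210:370],None,fx=3.7,fy=3.7,interpolation=cv2.INTER_CUBIC)
cv2.imwrite("pics/sc.png",a)
for n,im in(("top",t),("side",s)):
    for nm,lo,hi in(("blue",(105,100,40),(125,255,255)),("red",(0,150,80),(8,255,255))):
        for c in blobs(im[:,:,::-1].copy(),lo,hi):
            x,y,w,h=cv2.boundingRect(c)
            rc=cv2.minAreaRect(c)
            print(n,nm,rc,(x,y,w,h),un(n,rc[0],0.018).round(4))
E
```

```text
top blue ((241.91000366210938, 195.62998962402344), (8.7681245803833, 30.122753143310547), 8.13010311126709) (236, 181, 13, 31) [[0.5293 0.1577 0.018 ]]
top blue ((197.0, 195.5), (29.0, 8.0), 90.0) (193, 181, 9, 30) [[0.5304 0.3305 0.018 ]]
top red ((42.0, 410.5), (17.0, 20.0), 90.0) (32, 402, 21, 18) [[-0.2764  0.9069  0.018 ]]
top red ((18.7846622467041, 403.5328369140625), (15.77992057800293, 29.038110733032227), 43.451839447021484) (14, 393, 20, 27) [[-0.2503  0.9944  0.018 ]]
top red ((48.847312927246094, 318.3858642578125), (11.150806427001953, 55.06686782836914), 1.7899105548858643) (43, 291, 13, 56) [[0.0653 0.8888 0.018 ]]
top red ((372.0, 246.50001525878906), (11.180339813232422, 27.72724151611328), 26.56505012512207) (361, 233, 20, 29) [[ 0.3319 -0.3411  0.018 ]]
top red ((349.0, 197.5), (53.0, 32.0), 90.0) (333, 171, 33, 54) [[ 0.5207 -0.255   0.018 ]]
top red ((144.00001525878906, 160.50001525878906), (12.020814895629883, 13.435027122497559), 45.0) (138, 155, 15, 13) [[0.6666 0.5357 0.018 ]]
top red ((43.25838851928711, 143.87240600585938), (51.78721237182617, 227.321655
[... 733 characters left out ...]
278.96478271484375), (75.35945892333984, 27.491230010986328), 3.6913859844207764) (251, 265, 76, 31) [[ 0.5193 -0.2735  0.018 ]]
side red ((52.05385208129883, 199.93077087402344), (22.20221710205078, 6.077701568603516), 82.87498474121094) (48, 189, 8, 23) [[-0.5329  0.3146  0.018 ]]
side red ((396.0909423828125, 127.08382415771484), (40.30129623413086, 10.857030868530273), 22.10944938659668) (376, 122, 38, 18) [[1.3027 2.6104 0.018 ]]
side red ((293.15869140625, 171.4974822998047), (283.9669189453125, 134.65591430664062), 17.52556800842285) (152, 121, 284, 143) [[0.4659 0.9116 0.018 ]]
side red ((81.5, 58.0), (6.0, 17.0), 90.0) (73, 55, 18, 7) [[-1.0430491e+03  1.9027994e+03  1.8000000e-02]]
```

View pics/tc.png

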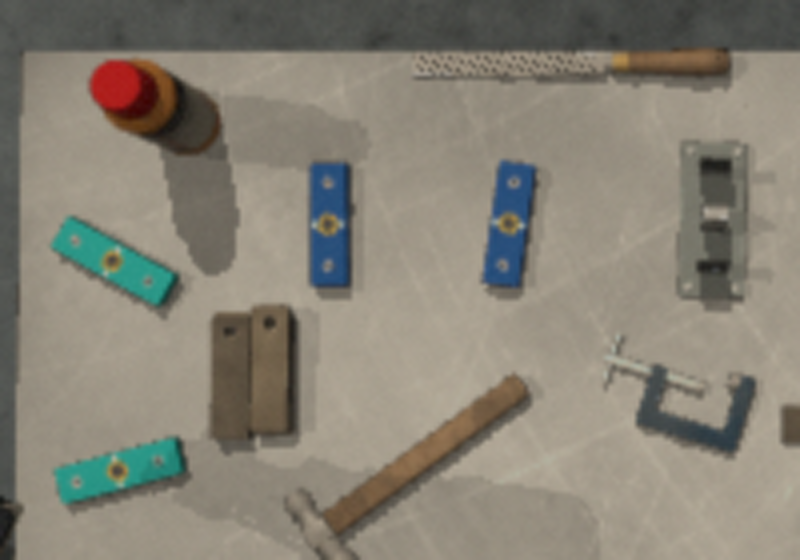

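View pics/sc.png

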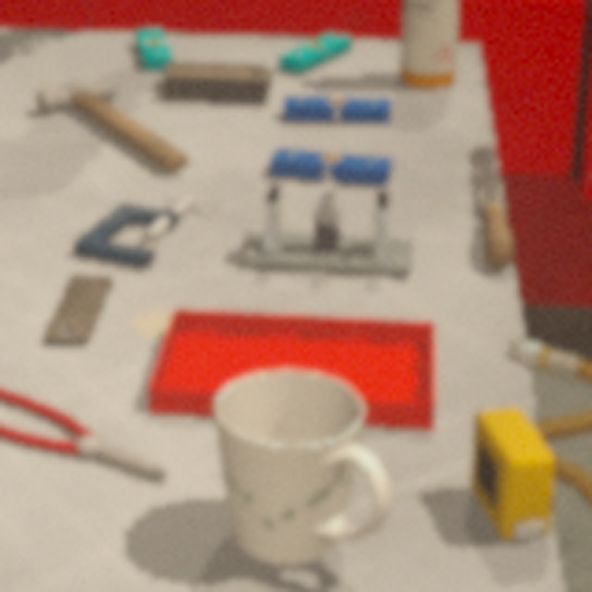

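```bash
cat >> h.py <<'E'
from scipy.optimize import minimize
K=8
def box(c,yaw,dx,dy,z0,z1):
    a=np.radians(yaw);R=np.array([[np.cos(a),-np.sin(a)],[np.sin(a),np.cos(a)]])
    p=np.array([[sx*dx/2,sy*dy/2] for sx in(-1,1) for sy in(-1,1)])@R.T+np.array(c[:2])
    return np.r_[np.c_[p,[z0]*4],np.c_[p,[z1]*4]]
def fit(ims,uv0,c0,yaw0,dims,lo,hi):
    win={}
    for n,im in ims.items():
        u,v=[int(q) for q in uv0[n]];h=26
        w=cv2.resize(im[v-h:v+h,u-h:u+h],None,fx=K,fy=K,interpolation=cv2.INTER_CUBIC)
        m=cv2.inRange(cv2.cvtColor(w,cv2.COLOR_RGB2HSV),np.array(lo),np.array(hi))
        m=cv2.morphologyEx(m,cv2.MORPH_OPEN,np.ones((9,9)))
        m=cv2.morphologyEx(m,cv2.MORPH_CLOSE,cv2.getStructuringElement(cv2.MORPH_ELLIPSE,(41,41)))
        k,l,st,ce=cv2.connectedComponentsWithStats(m)
        j=1+np.argmin(np.hypot(*(ce[1:]-h*K).T)+1e4*(st[1:,4]<800))
        win[n]=(l==j,u-h,v-h)
    def cost(p,det=False):
        t=0;o={}
        for n,(m,u,v) in win.items():
            q=pr(n,box(p[:2],p[2]*100,*dims))
            q=((q-[u,v]+.5)*K-.5)
            hull=cv2.convexHull(q.astype(np.float32))
            a=np.zeros(m.shape,np.uint8);cv2.fillConvexPoly(a,np.round(hull*16).astype(int),1,shift=4)
            o[n]=round((a&m).sum()/max(1,(a|m).sum()),3);t+=1-o[n] if 0 else 1-(a&m).sum()/max(1,(a|m).sum())
        return o if det else t
    b=minimize(cost,[*c0,yaw0/100],method="Nelder-Mead",options=dict(initial_simplex=np.array([[*c0,yaw0/100]]*4)+np.r_[np.zeros((1,3)),np.diag([.01,.01,.06])],xatol=1e-5,fatol=1e-5))
    return b.x*[1,1,100],cost(b.x,True)
E
python3 - <<'E'
from h import *
ims={n:cv2.imread(f"pics/{n}0.png")[:,:,::-1].copy() for n in("top","side")}
B=((105,90,40),(125,255,255))
for nm,u,c,y in(("b2",{"top":(242,196),"side":(299,225)},(.53,.155),-8),("b1",{"top":(197,196),"side":(301,209)},(.53,.33),0)):
    for k in(("top","side"),("top",),("side",)):
        print(nm,k,fit({n:ims[n] for n in k},u,c,y,(.12,.036,0,.02),*B))
t=cv2.imread("pics/top0.png");s=cv2.imread("pics/side0.png")
def crop(im,u,v,w,h,f,name,pts=None,n=None):
    a=cv2.resize(im[v:v+h,u:u+w],None,fx=f,fy=f,interpolation=cv2.INTER_CUBIC);cv2.imwrite(name,a)
crop(t,265,165,60,60,10,"pics/st.png");crop(s,262,215,70,50,10,"pics/ss.png")
E
```

```text
b2 ('top', 'side') (array([ 0.528972  ,  0.15894541, -8.28718687]), {'top': np.float64(0.772), 'side': np.float64(0.184)})
b2 ('top',) (array([ 0.52946063,  0.15807626, -8.4254263 ]), {'top': np.float64(0.773)})
b2 ('side',) (array([0.4557636 , 0.17367031, 4.63932078]), {'side': np.float64(0.263)})
b1 ('top', 'side') (array([0.52808056, 0.32980958, 0.25222517]), {'top': np.float64(0.753), 'side': np.float64(0.178)})
b1 ('top',) (array([0.53040064, 0.32975582, 0.26793201]), {'top': np.float64(0.756)})
b1 ('side',) (array([0.51872881, 0.35095205, 1.11871392]), {'side': np.float64(0.184)})
```

View pics/st.png

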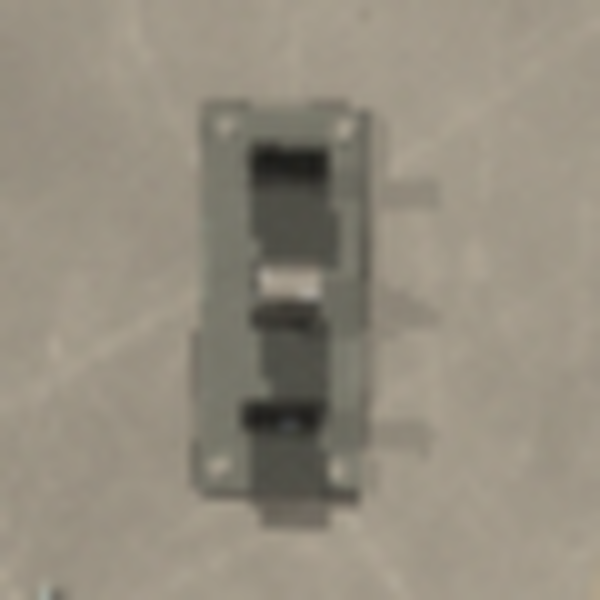

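View pics/ss.png

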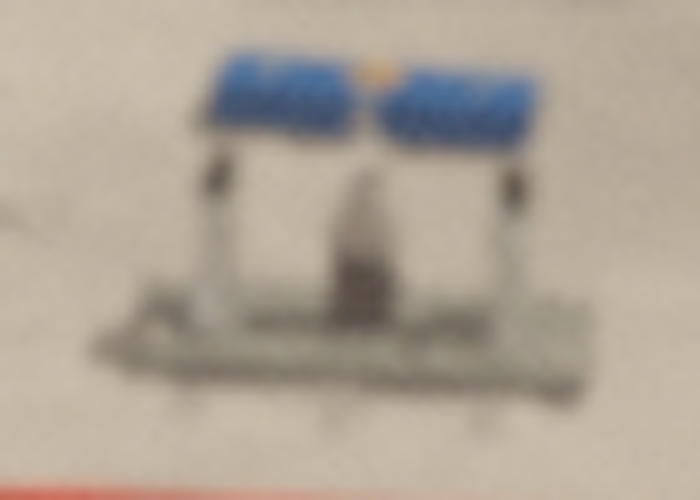

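```bash
python3 - <<'E'
from h import *
ims={n:cv2.imread(f"pics/{n}0.png")[:,:,::-1].copy() for n in("top","side")}
B=((98,80,30),(130,255,255))
for nm,u,c,y in(("b2",{"top":(242,196),"side":(299,225)},(.53,.155),-8),("b1",{"top":(197,196),"side":(301,209)},(.53,.33),0)):
    for k in(("top","side"),("top",),("side",)):
        print(nm,k,fit({n:ims[n] for n in k},u,c,y,(.12,.036,0,.02),*B))
print("crest",un("top",[293.55,192.85],.07),un("side",[298.3,232.6],.07))
q=un("top",[[265+28.5,165+16],[265+27.9,165+41.2]],.062);print(q.mean(0),q[0]-q[1])
q=un("side",[[262+21.5,215+17],[262+51.1,215+18.2]],.062);print(q.mean(0),q[1]-q[0])
# base corners top face z=.01
cr=np.array([[203,102],[368,110],[358,498],[193,492]]);q=un("top",265*np.array([1,0])+165*np.array([0,1])+(cr+.5)/10-.5,.01);print(q,q.mean(0))
# overlay fitted on enlarged
S={"top":(265,165,60,60),"side":(262,215,70,50)}
for n,(u,v,w,h) in S.items():
    a=cv2.resize(ims[n][v:v+h,u:u+w,::-1],None,fx=10,fy=10,interpolation=cv2.INTER_CUBIC)
    c=np.array([.5295,-.0395]);yaw=1.5
    A=np.radians(yaw);ex=np.array([np.cos(A),np.sin(A)])
    for b in(box(c,yaw,.15,.064,0,.01),box(c,yaw,.01,.024,.069,.07),box(c+.048*ex,yaw,.01,.03,.06,.062),box(c-.048*ex,yaw,.01,.03,.06,.062)):
        p=((pr(n,b[4:])-[u,v]+.5)*10-.5).astype(int)
        cv2.polylines(a,[p[[0,1,3,2]]],True,(0,255,0),1)
    cv2.imwrite(f"pics/ov_{n}.png",a)
E
```

```text
b2 ('top', 'side') (array([ 0.52900032,  0.15866853, -8.09747198]), {'top': np.float64(0.791), 'side': np.float64(0.212)})
b2 ('top',) (array([ 0.52876415,  0.15886886, -7.03462562]), {'top': np.float64(0.793)})
b2 ('side',) (array([0.50815765, 0.17397335, 5.60258094]), {'side': np.float64(0.221)})
b1 ('top', 'side') (array([0.53041247, 0.33174037, 0.34035411]), {'top': np.float64(0.775), 'side': np.float64(0.206)})
b1 ('top',) (array([0.5294249 , 0.33198053, 0.60437777]), {'top': np.float64(0.768)})
b1 ('side',) (array([0.51336549, 0.34886359, 4.17901225]), {'side': np.float64(0.211)})
crest [[ 0.53460833 -0.03913573  0.07      ]] [[ 0.53482658 -0.06371688  0.07      ]]
[ 0.53259316 -0.03813783  0.062     ] [ 0.09463266 -0.00275254  0.        ]
[ 0.53403948 -0.04462752  0.062     ] [ 0.09572361 -0.00033546  0.        ]
[[ 0.61068648 -0.00817674  0.01      ]
 [ 0.60736559 -0.0722364   0.01      ]
 [ 0.4566223  -0.06742639  0.01      ]
 [ 0.45917353 -0.00364334  0.01      ]] [ 0.53346198 -0.03787072  0.01      ]
```

View pics/ov_top.png

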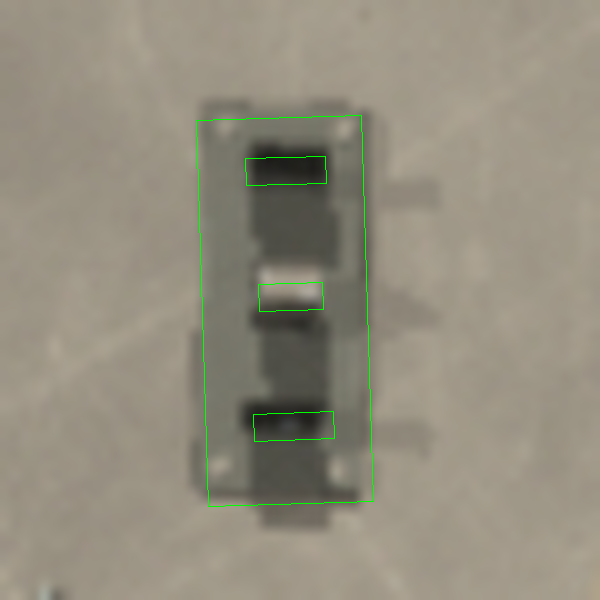

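View pics/ov_side.png

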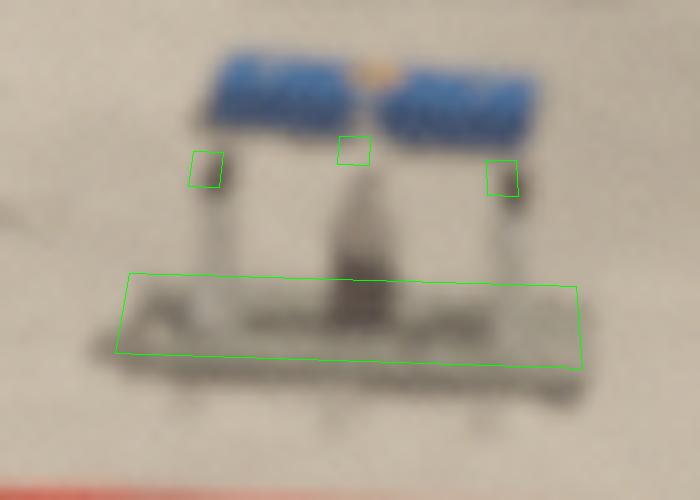

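```bash
python3 - <<'E'
from h import *
t=cv2.imread("pics/top0.png");s=cv2.imread("pics/side0.png")
T=[0.2866,0.6106,0.2256]
for n,im in(("top",t),("side",s)):
    p=pr(n,[T,[0,0,0],[T[0],T[1],.30]]);print(n,p)
    f=8;u,v=(p[0]-[40,35]).astype(int);v=max(v,0);u=max(u,0)
    a=cv2.resize(im[v:v+70,u:u+90],None,fx=f,fy=f,interpolation=cv2.INTER_CUBIC)
    for q in p[[0,2]]: cv2.drawMarker(a,tuple(((q-[u,v]+.5)*f-.5).astype(int)),(0,255,0),0,20)
    cv2.imwrite(f"pics/g_{n}.png",a)
E
```

```text
top [[ 99.00028816 264.13075347]
 [283.37281061 333.37426177]
 [ 88.36343056 266.20324617]]
side [[251.43523961 142.75113258]
 [145.3029644  238.06768159]
 [251.15131077 126.35459285]]
```

View pics/g_top.png

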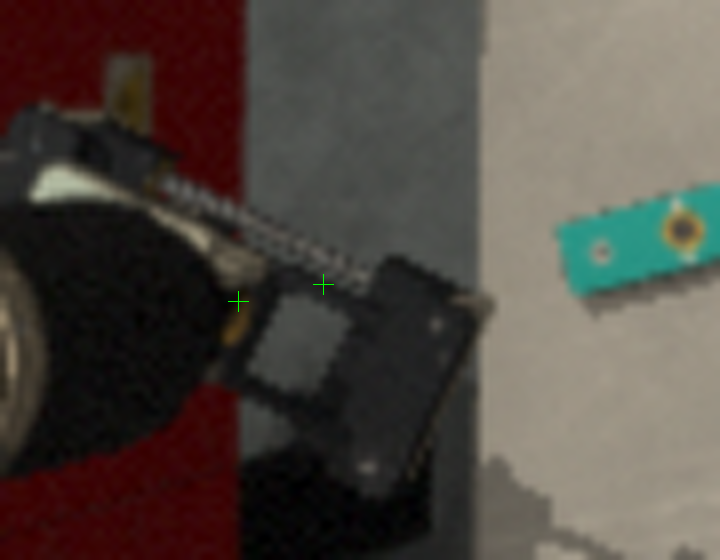

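View pics/g_side.png

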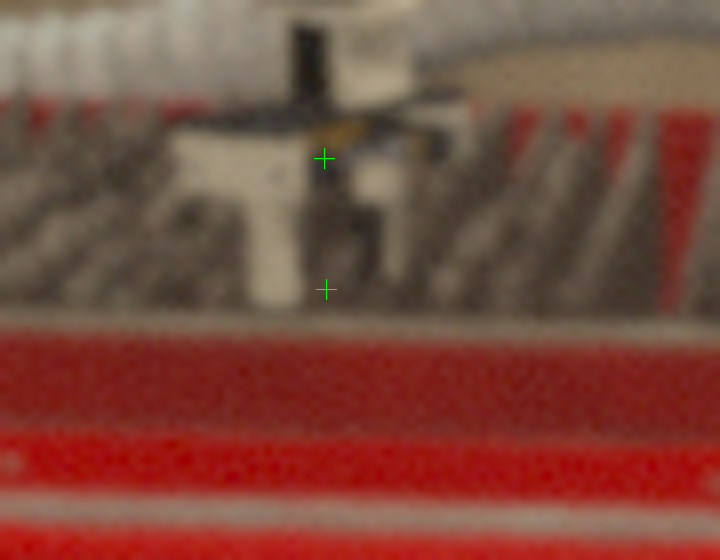

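```bash
cat >> h.py <<'E'
from scipy.spatial.transform import Rotation as Ro
def go(tgt,yaw,n=None):
    s=r.get_state();R=Ro.from_euler("xyz",s["eef_rot"],degrees=True)
    T=Ro.from_euler("xyz",[180,0,yaw],degrees=True)
    d=(R.inv()*T).as_rotvec();dt=R.inv().apply(np.array(tgt)-s["tcp_pos"])*1000
    print("t",s["time_s"],"pos",s["tcp_pos"].round(4),"rpy",s["eef_rot"].round(2),"F",s["contact_force"].round(1),"M",s["moment"].round(3),"w",round(s["gripper_width"],4))
    print("rotvec total",d.round(4),"shift total (tool axes now)",dt.round(1))
    dt2=T.inv().apply(np.array(tgt)-s["tcp_pos"])*1000
    print("shift in target axes",dt2.round(1),"rows@45",np.ceil(np.linalg.norm(dt)/45))
E
python3 - <<'E'
from h import *
print(un("top",[241.9,195.4],.02))
go([.5295,.1588,.12],-98)
E
```

```text
[[0.52999655 0.15757678 0.02      ]]
t 0.1 pos [0.2866 0.6107 0.2257] rpy [-1.7999e+02 -8.0000e-02 -1.1515e+02] F [ 0.  -0.4 -0. ] M [0.024 0.007 0.03 ] w 0.0878
rotvec total [ 1.000e-04 -1.500e-03 -2.993e-01] shift total (tool axes now) [ 305.7 -411.9  106.2]
shift in target axes [ 413.7 -303.4  105.7] rows@45 12.0
```

Call:
step_arm:
  deltas:
    - [0, 0, -0.15, 0, 0, 0, 1]
    - [0, 0, -0.15, 0, 0, 0, 1]
    - [0, 0, 0, 38, -28, 9, 1]
    - [0, 0, 0, 38, -28, 9, 1]
    - [0, 0, 0, 38, -28, 9, 1]
    - [0, 0, 0, 38, -28, 9, 1]
    - [0, 0, 0, 38, -28, 9, 1]
    - [0, 0, 0, 38, -28, 9, 1]
    - [0, 0, 0, 38, -28, 9, 1]
    - [0, 0, 0, 38, -28, 9, 1]

```text
time_s: 1.1
tcp_pos: [0.4721, 0.2725, 0.1483]
eef_rot: [179.9, -0.3, -96.8]
contact_force: [2.3, 0.5, -0.2]
gripper_width: 0.0877
```

```bash
python3 - <<'E'
from h import *
go([.5295,.1588,.12],-98)
E
```

```text
t 1.1 pos [0.4721 0.2725 0.1483] rpy [179.9   -0.31 -96.76] F [ 2.3  0.5 -0.2] M [ 0.075 -0.176  0.058] w 0.0877
rotvec total [ 0.0016 -0.0054  0.0216] shift total (tool axes now) [106.  -70.4  28.8]
shift in target axes [104.6 -72.7  28.3] rows@45 3.0
```

Call:
step_arm:
  deltas:
    - [0, 0, 0.02, 36, -24, 9, 1]
    - [0, 0, 0, 36, -24, 9, 1]
    - [0, 0, 0, 30, -20, 8, 1]
    - [0, 0, 0, 0, 0, 0, 1]
    - [0, 0, 0, 0, 0, 0, 1]

```text
time_s: 1.6
tcp_pos: [0.5275, 0.1511, 0.1192]
eef_rot: [179.7, -0.5, -98.4]
contact_force: [0.3, 0.3, 0.5]
gripper_width: 0.0878
```

```bash
python3 - <<'E'
from h import *
go([.5295,.1588,.12],-98)
s=r.get_state();T=s["tcp_pos"];R=Ro.from_euler("xyz",s["eef_rot"],degrees=True).as_matrix()
for n in("top","side"):
    im=r.capture(n);cv2.imwrite(f"pics/{n}1.png",im[:,:,::-1])
    P=np.array([T,T+R[:,0]*.044,T-R[:,0]*.044]);p=pr(n,P);print(n,p.round(1))
    f=9;u,v=(p[0]-[40,30]).astype(int)
    a=cv2.resize(im[v:v+60,u:u+80,::-1],None,fx=f,fy=f,interpolation=cv2.INTER_CUBIC)
    for q in p: cv2.drawMarker(a,tuple(((q-[u,v]+.5)*f-.5).astype(int)),(0,255,0),0,14)
    cv2.imwrite(f"pics/g1_{n}.png",a)
E
```

```text
t 1.6 pos [0.5275 0.1511 0.1192] rpy [179.69  -0.5  -98.35] F [0.3 0.3 0.5] M [ 0.024 -0.016  0.036] w 0.0878
rotvec total [ 0.0054 -0.0088 -0.0062] shift total (tool axes now) [-7.9 -0.8 -0.8]
shift in target axes [-7.9 -0.9 -0.8] rows@45 1.0
top [[241.2 193.7]
 [253.3 195.5]
 [229.2 192. ]]
side [[299.2 197.1]
 [296.8 200.7]
 [301.4 193.7]]
```

View pics/g1_top.png

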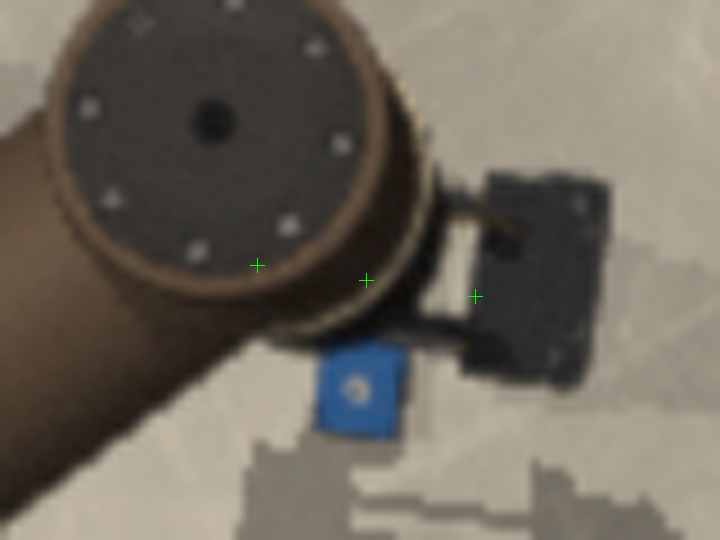

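View pics/g1_side.png

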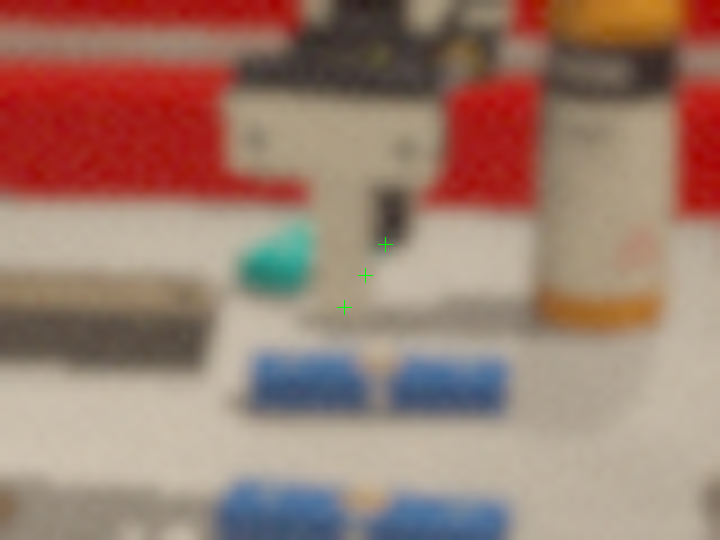

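```bash
python3 - <<'E'
from h import *
print(un("side",[299.2,221.8],.02))
go([.5297,.158,.004],-98)
E
```

```text
[[0.52962393 0.15987034 0.02      ]]
t 1.7 pos [0.5272 0.1522 0.1194] rpy [179.7   -0.49 -98.25] F [ 0.1  0.1 -0. ] M [ 0.04  -0.007  0.002] w 0.0878
rotvec total [ 0.0053 -0.0085 -0.0044] shift total (tool axes now) [ -7.1  -2.2 115.4]
shift in target axes [ -6.1  -1.6 115.4] rows@45 3.0
```

Call:
step_arm:
  deltas:
    - [0.005, -0.008, -0.004, -6, -2, 35, 1]
    - [0, 0, 0, 0, 0, 35, 1]
    - [0, 0, 0, 0, 0, 25, 1]
    - [0, 0, 0, 0, 0, 0, 1]
    - [0, 0, 0, 0, 0, 0, 1]

```text
time_s: 2.2
tcp_pos: [0.5313, 0.165, 0.0254]
eef_rot: [-179.7, 0.3, -97.5]
contact_force: [-0.3, 1.1, 0.2]
gripper_width: 0.0876
```

```bash
python3 - <<'E'
from h import *
go([.5297,.158,.004],-98)
E
```

```text
t 2.2 pos [0.5313 0.165  0.0254] rpy [-179.66    0.27  -97.52] F [-0.3  1.1  0.2] M [ 0.036 -0.057  0.02 ] w 0.0876
rotvec total [-0.0059  0.0047  0.0084] shift total (tool axes now) [ 7.3  0.8 21.3]
shift in target axes [ 7.2  0.6 21.4] rows@45 1.0
```

Call:
step_arm:
  deltas:
    - [-0.004, 0.003, 0.006, 6, 0, 12, 1]
    - [0, 0, 0, 0, 0, 7, 1]
    - [0, 0, 0, 0, 0, 0, 1]
    - [0, 0, 0, 0, 0, 0, 1]

```text
time_s: 2.6
tcp_pos: [0.5323, 0.1611, 0.0087]
eef_rot: [-179.7, 0.3, -97.8]
contact_force: [0.7, -0.3, 0.1]
gripper_width: 0.0878
```

```bash
python3 - <<'E'
from h import *
go([.5297,.158,.004],-98)
E
```

```text
t 2.6 pos [0.5323 0.1611 0.0087] rpy [-179.66    0.3   -97.77] F [ 0.7 -0.3  0.1] M [-0.091 -0.001  0.036] w 0.0878
rotvec total [-0.006   0.0053  0.004 ] shift total (tool axes now) [3.4 2.2 4.6]
shift in target axes [3.4 2.2 4.7] rows@45 1.0
```

Call:
step_arm:
  deltas:
    - [-0.006, 0.005, 0.004, 4, 3, 4, 1]
    - [0, 0, 0, 0, 0, 0, 1]
    - [0, 0, 0, 0, 0, 0, 1]

```text
time_s: 2.9
tcp_pos: [0.5291, 0.1573, 0.0053]
eef_rot: [-180.0, 0.1, -98.0]
contact_force: [-0.6, -0.2, -0.3]
gripper_width: 0.0873
```

```bash
python3 - <<'E'
from h import *
go([.5297,.158,.004],-98)
E
```

```text
t 2.9 pos [0.5291 0.1573 0.0053] rpy [-1.7996e+02  6.0000e-02 -9.8040e+01] F [-0.6 -0.2 -0.3] M [-0.057 -0.008 -0.008] w 0.0873
rotvec total [-0.0008  0.001  -0.0007] shift total (tool axes now) [-0.7 -0.5  1.3]
shift in target axes [-0.7 -0.5  1.3] rows@45 1.0
```

Good. Close with a moderate grip.

Call:
step_arm:
  deltas:
    - [0, 0, 0, 0, 0, 0, -0.3]
    - [0, 0, 0, 0, 0, 0, -0.6]
    - [0, 0, 0, 0, 0, 0, -0.6]
    - [0, 0, 0, 0, 0, 0, -0.6]
    - [0, 0, 0, 0, 0, 0, -0.6]
    - [0, 0, 0, 0, 0, 0, -0.6]
  squeeze: 25

```text
time_s: 3.5
tcp_pos: [0.5294, 0.1575, 0.0057]
eef_rot: [-179.9, 0.1, -98.0]
contact_force: [-0.7, -0.2, 0.1]
gripper_width: 0.0452
```

```bash
python3 - <<'E'
from h import *
go([.5297,.158,.14],-98)
E
```

```text
t 3.5 pos [0.5294 0.1575 0.0057] rpy [-1.7993e+02  8.0000e-02 -9.8040e+01] F [-0.7 -0.2  0.1] M [-0.056 -0.028  0.001] w 0.0452
rotvec total [-0.0013  0.0014 -0.0007] shift total (tool axes now) [  -0.8   -0.4 -134.3]
shift in target axes [  -0.6   -0.2 -134.3] rows@45 3.0
```

Still closing; continue, then lift.

Call:
step_arm:
  deltas:
    - [0, 0, 0, 0, 0, 0, -0.8]
    - [0, 0, 0, 0, 0, 0, -0.8]
    - [0, 0, 0, 0, 0, 0, -0.8]
    - [0, 0, 0, 0, 0, 0, -0.8]

```text
time_s: 3.9
tcp_pos: [0.5295, 0.1577, 0.0057]
eef_rot: [-179.9, 0.1, -98.0]
contact_force: [0.3, 0.6, -0.1]
gripper_width: 0.0358
```

```bash
python3 - <<'E'
from h import *
go([.5297,.158,.13],-98)
E
```

```text
t 3.9 pos [0.5295 0.1577 0.0057] rpy [-1.7991e+02  1.0000e-01 -9.8030e+01] F [ 0.3  0.6 -0.1] M [ 0.022 -0.01  -0.004] w 0.0358
rotvec total [-0.0015  0.0017 -0.0006] shift total (tool axes now) [  -0.6   -0.3 -124.3]
shift in target axes [-4.000e-01 -1.000e-01 -1.243e+02] rows@45 3.0
```

Call:
step_arm:
  deltas:
    - [0, 0, 0, 0, 0, -15, -0.8]
    - [0, 0, 0, 0, 0, -40, -0.8]
    - [0, 0, 0, 0, 0, -40, -0.8]
    - [0, 0, 0, 0, 0, -25, -0.8]
    - [0, 0, 0, 0, 0, 0, -0.8]
    - [0, 0, 0, 0, 0, 0, -0.8]

```text
time_s: 4.5
tcp_pos: [0.5264, 0.1558, 0.1268]
eef_rot: [179.7, -0.2, -98.1]
contact_force: [-1.1, 0.4, -3.8]
gripper_width: 0.0357
```

```bash
python3 - <<'E'
from h import *
F=[];M=[]
go([.534,-.0385,.13],-91.7)
im=r.capture("side");cv2.imwrite("pics/side2.png",im[:,:,::-1]);
for i in range(3):
    s=r.get_state();F.append(s["contact_force"]);M.append(s["moment"]);r.capture("top")
print(np.mean(F,0),np.mean(M,0),s["tcp_pos"])
cv2.imwrite("pics/s2.png",cv2.resize(im[160:240,255:345,::-1],None,fx=7,fy=7,interpolation=cv2.INTER_CUBIC))
E
```

```text
t 4.5 pos [0.5264 0.1558 0.1268] rpy [ 1.7971e+02 -1.7000e-01 -9.8120e+01] F [-1.1  0.4 -3.8] M [-0.078 -0.018 -0.014] w 0.0357
rotvec total [ 0.0053 -0.0027 -0.1121] shift total (tool axes now) [191.2 -35.   -2.8]
shift in target axes [193.9 -13.4  -3.2] rows@45 5.0
[ 0.70798002 -0.60030491 -2.89617729] [-0.02357327 -0.06227374 -0.00542211] [0.52614607 0.1554558  0.12576396]
```

View pics/s2.png

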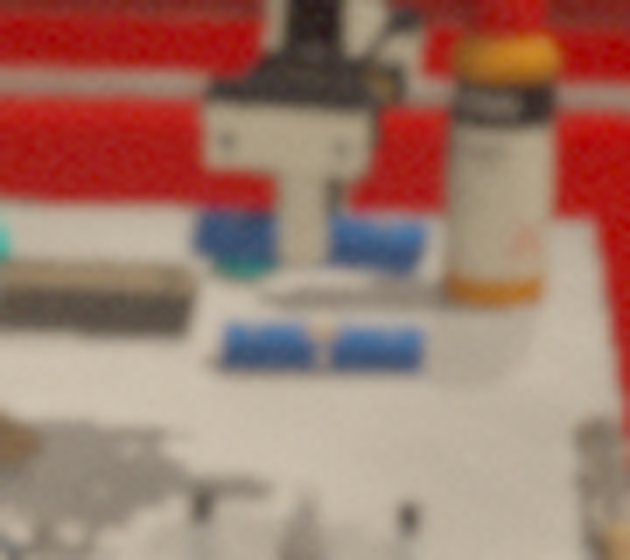

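Call:
step_arm:
  deltas:
    - [0.005, -0.003, -0.11, 0, 0, 0, -0.8]
    - [0, 0, 0, 40, -3, 0, -0.8]
    - [0, 0, 0, 40, -3, 0, -0.8]
    - [0, 0, 0, 40, -3, 0, -0.8]
    - [0, 0, 0, 40, -3, 0, -0.8]
    - [0, 0, 0, 25, -1, 0, -0.8]
    - [0, 0, 0, 0, 0, 0, -0.8]
    - [0, 0, 0, 0, 0, 0, -0.8]

```text
time_s: 5.5
tcp_pos: [0.53, -0.0369, 0.1165]
eef_rot: [179.0, -0.4, -91.4]
contact_force: [-0.6, 0.5, -2.3]
gripper_width: 0.0354
```

```bash
python3 - <<'E'
from h import *
go([.534,-.0385,.10],-91.7)
E
```

```text
t 5.5 pos [ 0.53   -0.0369  0.1165] rpy [179.01  -0.44 -91.4 ] F [-0.6  0.5 -2.3] M [ 0.015 -0.101 -0.023] w 0.0354
rotvec total [ 0.0172 -0.0077  0.0051] shift total (tool axes now) [ 1.4 -4.3 16.4]
shift in target axes [ 1.5 -4.  16.5] rows@45 1.0
```

Call:
step_arm:
  deltas:
    - [0.017, -0.008, 0.005, 1, -4, 16, -0.8]
    - [0, 0, 0, 0, 0, 0, -0.8]
    - [0, 0, 0, 0, 0, 0, -0.8]

```text
time_s: 5.8
tcp_pos: [0.5333, -0.0369, 0.0989]
eef_rot: [179.9, -0.0, -91.6]
contact_force: [0.1, -0.6, -1.0]
gripper_width: 0.0358
```

```bash
python3 - <<'E'
from h import *
go([.534,-.0385,.08],-91.7)
im=r.capture("side");cv2.imwrite("pics/s3.png",cv2.resize(im[190:270,255:345,::-1],None,fx=7,fy=7,interpolation=cv2.INTER_CUBIC))
E
```

```text
t 5.8 pos [ 0.5333 -0.0369  0.0989] rpy [ 1.7985e+02 -3.0000e-02 -9.1630e+01] F [ 0.1 -0.6 -1. ] M [-0.042 -0.131 -0.052] w 0.0358
rotvec total [ 0.0026 -0.0005  0.0012] shift total (tool axes now) [ 1.5 -0.8 18.9]
shift in target axes [ 1.5 -0.7 18.9] rows@45 1.0
```

View pics/s3.png

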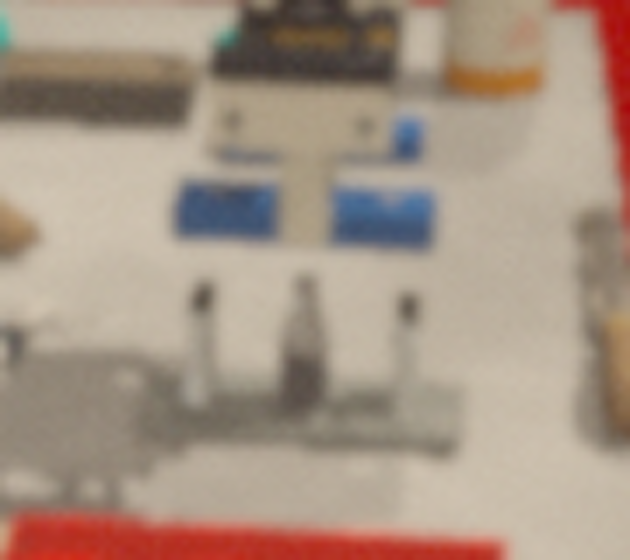

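Call:
step_arm:
  deltas:
    - [0.003, 0, 0, 1, -1, 10, -0.8]
    - [0, 0, 0, 0, 0, 9, -0.8]
    - [0, 0, 0, 0, 0, 0, -0.8]
    - [0, 0, 0, 0, 0, 0, -0.8]

```text
time_s: 6.25
tcp_pos: [0.5346, -0.0366, 0.0789]
eef_rot: [-180.0, -0.0, -91.5]
contact_force: [0.3, 0.2, -1.0]
gripper_width: 0.0359
```

```bash
python3 - <<'E'
from h import *
go([.534,-.0385,.0755],-91.7)
E
```

```text
t 6.25 pos [ 0.5346 -0.0366  0.0789] rpy [-1.7996e+02 -3.0000e-02 -9.1500e+01] F [ 0.3  0.2 -1. ] M [-0.078 -0.007 -0.046] w 0.0359
rotvec total [-0.0006 -0.0005  0.0036] shift total (tool axes now) [2.  0.5 3.4]
shift in target axes [2.  0.5 3.4] rows@45 1.0
```

Call:
step_arm:
  deltas:
    - [0, 0, 0.003, 2, 0.5, 2.5, -0.8]
    - [0, 0, 0, 0, 0, 0, -0.8]
    - [0, 0, 0, 0, 0, 1.5, -0.8]
    - [0, 0, 0, 0, 0, 0, -0.8]
    - [0, 0, 0, 0, 0, 0, -0.8]

```text
time_s: 6.75
tcp_pos: [0.5349, -0.0386, 0.0761]
eef_rot: [-179.8, -0.0, -91.7]
contact_force: [0.1, 0.3, -2.9]
gripper_width: 0.0357
```

```bash
python3 - <<'E'
from h import *
go([.534,-.0385,.0755],-91.7)
E
```

```text
t 6.75 pos [ 0.5349 -0.0386  0.0761] rpy [-1.7984e+02 -1.0000e-02 -9.1660e+01] F [ 0.1  0.3 -2.9] M [-0.016 -0.008  0.021] w 0.0357
rotvec total [-0.0028 -0.0002  0.0007] shift total (tool axes now) [-0.1  0.9  0.6]
shift in target axes [-0.1  0.9  0.6] rows@45 1.0
```

Call:
step_arm:
  deltas:
    - [0, 0, 0, 0, 0.7, 1, -0.8]
    - [0, 0, 0, 0, 0, 0, -0.8]
    - [0, 0, 0, 0, 0, 0, -0.8]

```text
time_s: 7.05
tcp_pos: [0.5348, -0.0386, 0.0757]
eef_rot: [-179.7, -0.0, -91.7]
contact_force: [0.0, -0.9, -0.4]
gripper_width: 0.036
```

```bash
python3 - <<'E'
from h import *
go([.534,-.0385,.0755],-91.7)
im=r.capture("side");cv2.imwrite("pics/s4.png",cv2.resize(im[200:260,255:345,::-1],None,fx=8,fy=8,interpolation=cv2.INTER_CUBIC))
E
```

```text
t 7.05 pos [ 0.5348 -0.0386  0.0757] rpy [-1.7975e+02 -1.0000e-02 -9.1650e+01] F [ 0.  -0.9 -0.4] M [ 0.025 -0.057  0.014] w 0.036
rotvec total [-0.0044 -0.0001  0.0008] shift total (tool axes now) [-0.1  0.9  0.2]
shift in target axes [-0.1  0.8  0.2] rows@45 1.0
```

View pics/s4.png

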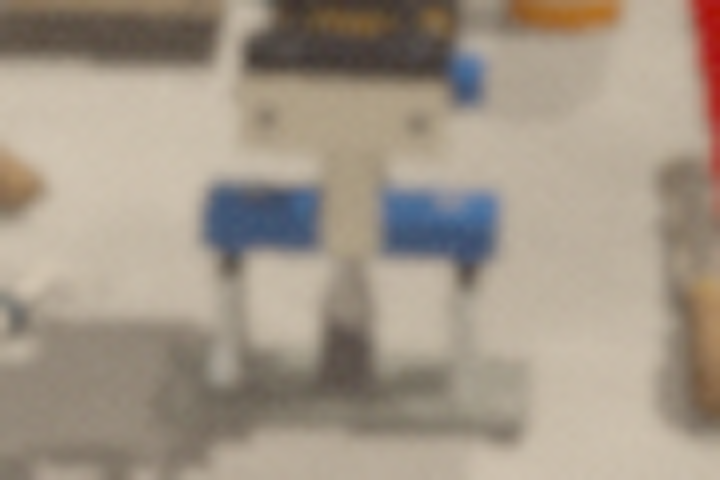

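Call:
step_arm:
  deltas:
    - [0, 0, 0, 0, 0, 0, -0.1]
    - [0, 0, 0, 0, 0, 0, 0.2]
    - [0, 0, 0, 0, 0, 0, 0.3]
    - [0, 0, 0, 0, 0, 0, 0.3]
    - [0, 0, 0, 0, 0, 0, 0.3]
    - [0, 0, 0, 0, 0, 0, 0.3]

```text
time_s: 7.7
tcp_pos: [0.5354, -0.0386, 0.0759]
eef_rot: [-179.7, -0.0, -91.6]
contact_force: [0.1, -0.5, -0.2]
gripper_width: 0.0568
```

```bash
python3 - <<'E'
from h import *
go([.534,-.0385,.0755],-91.7)
im=r.capture("side");cv2.imwrite("pics/s5.png",cv2.resize(im[200:260,255:345,::-1],None,fx=8,fy=8,interpolation=cv2.INTER_CUBIC))
E
```

```text
t 7.7 pos [ 0.5354 -0.0386  0.0759] rpy [-1.797e+02 -1.000e-02 -9.164e+01] F [ 0.1 -0.5 -0.2] M [-0.105 -0.011  0.001] w 0.0568
rotvec total [-0.0052 -0.0001  0.0011] shift total (tool axes now) [-0.1  1.4  0.4]
shift in target axes [-0.1  1.4  0.4] rows@45 1.0
```

View pics/s5.png

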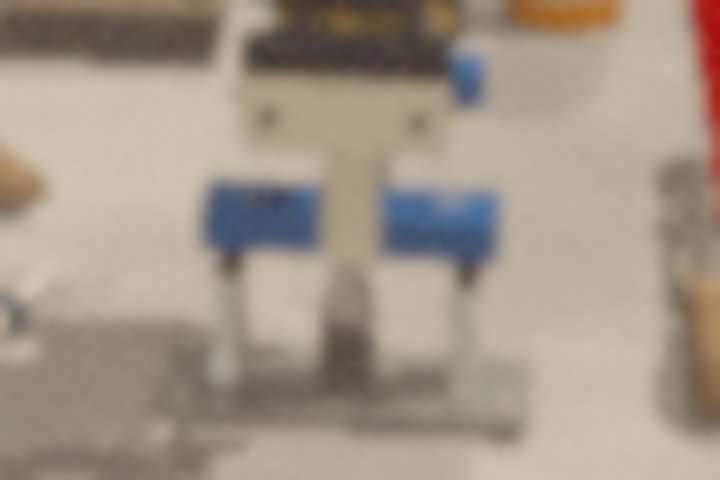

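Call:
step_arm:
  deltas:
    - [0, 0, 0, 0, 0, 0, 0.6]
    - [0, 0, 0, 0, 0, 0, 0.6]
    - [0, 0, 0, 0, 0, 0, 0.6]
    - [0, 0, 0, 0, 0, -10, 0.6]
    - [0, 0, 0, 0, 0, -30, 0.6]
    - [0, 0, 0, 0, 0, -40, 1]
    - [0, 0, 0, 0, 0, -40, 1]
    - [0, 0, 0, -45, 0, 0, 1]
    - [0, 0, 0, -45, 0, 0, 1]
    - [0, 0, 0, -45, 0, 0, 1]

```text
time_s: 8.75
tcp_pos: [0.5389, 0.0951, 0.2062]
eef_rot: [-179.6, 0.1, -92.1]
contact_force: [2.2, -0.5, -0.3]
gripper_width: 0.0878
```

```bash
python3 - <<'E'
from h import *
go([.53,.331,.13],-90)
im=r.capture("side");cv2.imwrite("pics/s6.png",cv2.resize(im[200:260,255:345,::-1],None,fx=8,fy=8,interpolation=cv2.INTER_CUBIC))
im=r.capture("top");cv2.imwrite("pics/t6.png",cv2.resize(im[150:250,170:380,::-1],None,fx=3.8,fy=3.8,interpolation=cv2.INTER_CUBIC))
E
```

```text
t 8.75 pos [0.5389 0.0951 0.2062] rpy [-1.7957e+02  6.0000e-02 -9.2110e+01] F [ 2.2 -0.5 -0.3] M [-0.049 -0.172 -0.006] w 0.0878
rotvec total [-0.0075  0.0009 -0.0369] shift total (tool axes now) [-235.3   18.1   76.3]
shift in target axes [-235.9    8.9   76.2] rows@45 6.0
```

View pics/s6.png

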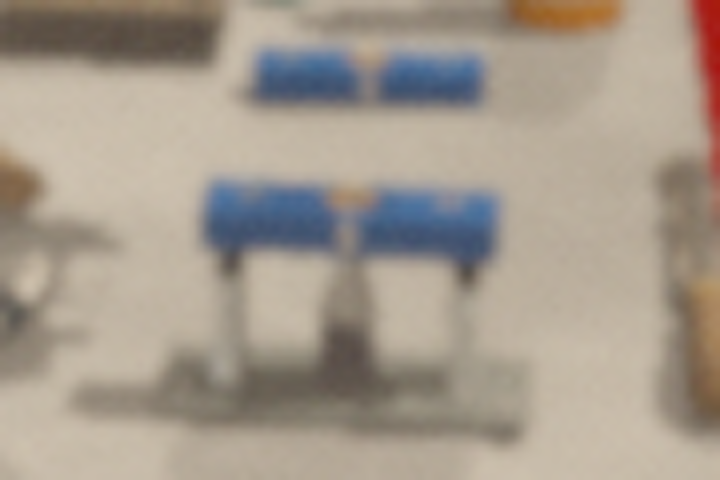

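View pics/t6.png

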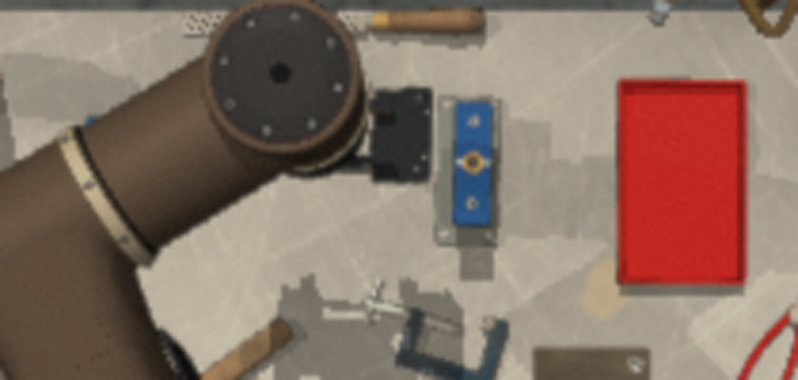

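```bash
python3 - <<'E'
from h import *
print(un("top",[197.2,195.5],.02), un("side",[255+368.5/8-.5,200+60.5/8-.5],.02))
print("tray",un("top",[170+682.5/3.8-.5,150+182/3.8-.5],.022))
go([.53,.331,.14],-89.7)
E
```

```text
[[0.53018941 0.32932214 0.02      ]] [[0.52830388 0.32681046 0.02      ]]
tray [[ 0.5207455  -0.25468792  0.022     ]]
t 8.85 pos [0.5392 0.0981 0.2055] rpy [-1.7959e+02  7.0000e-02 -9.1830e+01] F [-0.   0.1 -0. ] M [-0.085  0.095 -0.026] w 0.0876
rotvec total [-0.0072  0.001  -0.0371] shift total (tool axes now) [-232.4   17.1   65.7]
shift in target axes [-232.9    8.    65.5] rows@45 6.0
```

Call:
step_arm:
  deltas:
    - [-0.007, 0.001, -0.037, -40, 3, 5, 1]
    - [0, 0, 0, -40, 2, 12, 1]
    - [0, 0, 0, -40, 2, 12, 1]
    - [0, 0, 0, -40, 2, 12, 1]
    - [0, 0, 0, -40, 1, 12, 1]
    - [0, 0, 0, -30, 1, 12, 1]
    - [0, 0, 0, 0, 0, 0, 1]
    - [0, 0, 0, 0, 0, 0, 1]

```text
time_s: 9.65
tcp_pos: [0.5282, 0.337, 0.1448]
eef_rot: [-179.7, 0.1, -89.5]
contact_force: [-0.5, -0.6, 0.1]
gripper_width: 0.0878
```

```bash
python3 - <<'E'
from h import *
go([.5295,.329,.025],-89.7)
E
```

```text
t 9.65 pos [0.5282 0.337  0.1448] rpy [-1.7971e+02  1.1000e-01 -8.9510e+01] F [-0.5 -0.6  0.1] M [-0.129  0.024 -0.059] w 0.0878
rotvec total [-0.005   0.0019  0.0032] shift total (tool axes now) [  8.2  -0.7 119.8]
shift in target axes [  8.   -1.3 119.8] rows@45 3.0
```

Call:
step_arm:
  deltas:
    - [-0.005, 0.002, 0.003, 8, -1, 40, 1]
    - [0, 0, 0, 0, 0, 40, 1]
    - [0, 0, 0, 0, 0, 35, 1]
    - [0, 0, 0, 0, 0, 0, 1]
    - [0, 0, 0, 0, 0, 0, 1]

```text
time_s: 10.15
tcp_pos: [0.5332, 0.3271, 0.0334]
eef_rot: [-179.6, 0.3, -89.8]
contact_force: [-0.3, 0.3, 1.4]
gripper_width: 0.0875
```

```bash
python3 - <<'E'
from h import *
go([.5295,.329,.005],-89.7)
E
```

```text
t 10.15 pos [0.5332 0.3271 0.0334] rpy [-179.64    0.28  -89.81] F [-0.3  0.3  1.4] M [-0.065 -0.058  0.037] w 0.0875
rotvec total [-0.0062  0.0049 -0.0019] shift total (tool axes now) [-1.8  3.9 28.4]
shift in target axes [-1.9  3.7 28.4] rows@45 1.0
```

Call:
step_arm:
  deltas:
    - [-0.006, 0.005, -0.002, -2, 4, 14, 1]
    - [0, 0, 0, 0, 0, 12, 1]
    - [0, 0, 0, 0, 0, 0, 1]
    - [0, 0, 0, 0, 0, 0, 1]

```text
time_s: 10.55
tcp_pos: [0.5317, 0.331, 0.0112]
eef_rot: [-179.7, 0.3, -89.7]
contact_force: [0.7, 0.1, 0.1]
gripper_width: 0.0878
```

```bash
python3 - <<'E'
from h import *
go([.5295,.329,.005],-89.7)
E
```

```text
t 10.55 pos [0.5317 0.331  0.0112] rpy [-179.69    0.29  -89.69] F [0.7 0.1 0.1] M [-0.08  -0.047  0.018] w 0.0878
rotvec total [-0.0054  0.0051  0.0001] shift total (tool axes now) [2.  2.2 6.2]
shift in target axes [2.  2.2 6.2] rows@45 1.0
```

Call:
step_arm:
  deltas:
    - [-0.005, 0.005, 0, 2, 2, 6, 1]
    - [0, 0, 0, 0, 0, 0, 0]
    - [0, 0, 0, 0, 0, 0, -0.5]
    - [0, 0, 0, 0, 0, 0, -0.8]
    - [0, 0, 0, 0, 0, 0, -0.8]
    - [0, 0, 0, 0, 0, 0, -0.8]
    - [0, 0, 0, 0, 0, 0, -0.8]
    - [0, 0, 0, 0, 0, 0, -0.8]
    - [0, 0, 0, 0, 0, 0, -0.8]
    - [0, 0, 0, 0, 0, 0, -0.8]
  squeeze: 30

```text
time_s: 11.55
tcp_pos: [0.5304, 0.3301, 0.0064]
eef_rot: [-179.9, 0.1, -89.6]
contact_force: [-0.5, -1.0, 0.4]
gripper_width: 0.0358
```

Call:
step_arm:
  deltas:
    - [0, 0, 0, 0, 0, 0, -0.8]
    - [0, 0, 0, 0, 0, 0, -0.8]

```text
time_s: 11.75
tcp_pos: [0.5304, 0.3301, 0.0064]
eef_rot: [-179.9, 0.1, -89.6]
contact_force: [0.3, -0.2, -0.4]
gripper_width: 0.0357
```

Gripped. Lift to about z = 0.2 and check for tilt.

Call:
step_arm:
  deltas:
    - [0, 0, 0, 0, 0, -15, -0.8]
    - [0, 0, 0, 0, 0, -40, -0.8]
    - [0, 0, 0, 0, 0, -45, -0.8]
    - [0, 0, 0, 0, 0, -45, -0.8]
    - [0, 0, 0, 0, 0, -45, -0.8]
    - [0, 0, 0, 0, 0, -25, -0.8]
    - [0, 0, 0, 0, 0, 0, -0.8]
    - [0, 0, 0, 0, 0, 0, -0.8]

```text
time_s: 12.55
tcp_pos: [0.5258, 0.3258, 0.2223]
eef_rot: [179.4, -0.4, -89.8]
contact_force: [0.5, 0.8, -5.0]
gripper_width: 0.0357
```

```bash
python3 - <<'E'
from h import *
go([.521,-.255,.21],-91)
im=r.capture("side");cv2.imwrite("pics/s7.png",cv2.resize(im[130:250,245:365,::-1],None,fx=5,fy=5,interpolation=cv2.INTER_CUBIC))
E
```

```text
t 12.55 pos [0.5258 0.3258 0.2223] rpy [179.39  -0.44 -89.84] F [ 0.5  0.8 -5. ] M [-0.025 -0.044  0.002] w 0.0357
rotvec total [ 0.0105 -0.0077  0.0202] shift total (tool axes now) [580.7   6.2  16.8]
shift in target axes [580.8  -5.3  12.3] rows@45 13.0
```

View pics/s7.png

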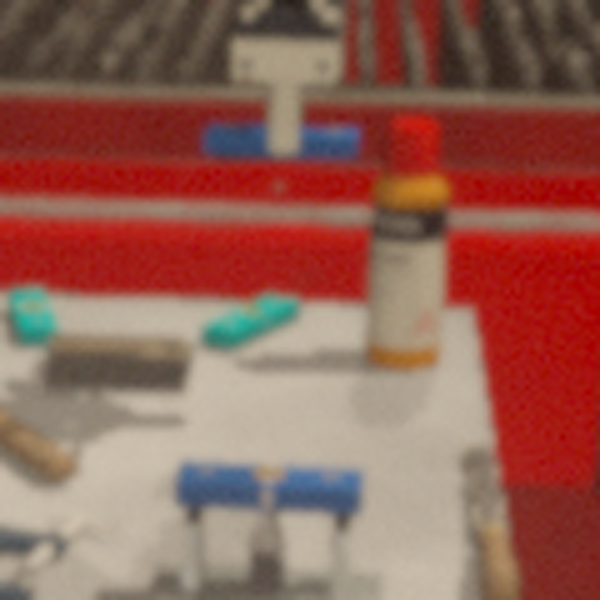

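Call:
step_arm:
  deltas:
    - [0.01, -0.008, 0.02, 30, 0, 0, -0.8]
    - [0, 0, 0, 45, 0, 0, -0.8]
    - [0, 0, 0, 45, 0, 0, -0.8]
    - [0, 0, 0, 45, 0, 0, -0.8]
    - [0, 0, 0, 45, 0, 0, -0.8]
    - [0, 0, 0, 45, 0, 0, -0.8]
    - [0, 0, 0, 45, 0, 0, -0.8]
    - [0, 0, 0, 45, 0, 0, -0.8]
    - [0, 0, 0, 45, 0, 0, -0.8]
    - [0, 0, 0, 45, 0, 0, -0.8]

```text
time_s: 13.6
tcp_pos: [0.5078, -0.1226, 0.2027]
eef_rot: [178.2, -0.7, -90.6]
contact_force: [1.9, 1.1, -3.1]
gripper_width: 0.0361
```

```bash
python3 - <<'E'
from h import *
go([.521,-.255,.18],-91)
E
```

```text
t 13.6 pos [ 0.5078 -0.1226  0.2027] rpy [178.19  -0.73 -90.61] F [ 1.9  1.1 -3.1] M [ 0.083 -0.454 -0.011] w 0.0361
rotvec total [ 0.0315 -0.0128  0.0066] shift total (tool axes now) [131.9 -15.4  23.9]
shift in target axes [132.1 -15.5  22.7] rows@45 3.0
```

Call:
step_arm:
  deltas:
    - [0.03, -0.012, 0.006, 40, -5, 0, -0.8]
    - [0, 0, 0, 45, -5, 10, -0.8]
    - [0, 0, 0, 40, -5, 10, -0.8]
    - [0, 0, 0, 0, 0, 0, -0.8]
    - [0, 0, 0, 0, 0, 0, -0.8]

```text
time_s: 14.1
tcp_pos: [0.5134, -0.2575, 0.171]
eef_rot: [179.0, 0.1, -91.4]
contact_force: [0.2, -0.1, -3.9]
gripper_width: 0.0355
```

```bash
python3 - <<'E'
from h import *
go([.521,-.255,.03],-91)
E
```

```text
t 14.1 pos [ 0.5134 -0.2575  0.171 ] rpy [ 1.7898e+02  1.2000e-01 -9.1420e+01] F [ 0.2 -0.1 -3.9] M [-0.039 -0.126 -0.015] w 0.0355
rotvec total [ 0.0178  0.0022 -0.0074] shift total (tool axes now) [ -2.3 -10.  140.8]
shift in target axes [ -2.6  -7.5 141. ] rows@45 4.0
```

Call:
step_arm:
  deltas:
    - [0.018, 0.002, -0.007, -2, -8, 35, -0.8]
    - [0, 0, 0, 0, 0, 40, -0.8]
    - [0, 0, 0, 0, 0, 40, -0.8]
    - [0, 0, 0, 0, 0, 15, -0.8]
    - [0, 0, 0, 0, 0, 0, -0.8]
    - [0, 0, 0, 0, 0, 0, -0.8]

```text
time_s: 14.7
tcp_pos: [0.5187, -0.2508, 0.033]
eef_rot: [179.7, 0.1, -90.8]
contact_force: [0.3, -0.1, -2.8]
gripper_width: 0.0359
```

```bash
python3 - <<'E'
from h import *
go([.521,-.255,.011],-91)
E
```

```text
t 14.7 pos [ 0.5187 -0.2508  0.033 ] rpy [ 1.7969e+02  7.0000e-02 -9.0790e+01] F [ 0.3 -0.1 -2.8] M [-0.047 -0.213 -0.017] w 0.0359
rotvec total [0.0055 0.0011 0.0037] shift total (tool axes now) [ 4.2 -2.5 22. ]
shift in target axes [ 4.1 -2.4 22. ] rows@45 1.0
```

Call:
step_arm:
  deltas:
    - [0.006, 0, 0, 4, -2, 10, -0.8]
    - [0, 0, 0, 0, 0, 9, -0.8]
    - [0, 0, 0, 0, 0, 0, -0.8]
    - [0, 0, 0, 0, 0, 0, -0.8]

```text
time_s: 15.1
tcp_pos: [0.5232, -0.2547, 0.0157]
eef_rot: [-179.6, 0.0, -90.7]
contact_force: [-0.3, -0.7, -3.0]
gripper_width: 0.0359
```

```bash
python3 - <<'E'
from h import *
go([.521,-.255,.011],-91)
E
```

```text
t 15.1 pos [ 0.5232 -0.2547  0.0157] rpy [-1.7963e+02  1.0000e-02 -9.0680e+01] F [-0.3 -0.7 -3. ] M [-0.064 -0.074  0.015] w 0.0359
rotvec total [-0.0064  0.0002  0.0056] shift total (tool axes now) [0.4 2.3 4.6]
shift in target axes [0.4 2.2 4.7] rows@45 1.0
```

Call:
step_arm:
  deltas:
    - [-0.006, 0, 0, 0, 2, 3, -0.8]
    - [0, 0, 0, 0, 0, 2, -0.8]
    - [0, 0, 0, 0, 0, 1, -0.8]
    - [0, 0, 0, 0, 0, 0, -0.8]

```text
time_s: 15.5
tcp_pos: [0.5219, -0.255, 0.0105]
eef_rot: [-179.9, -0.0, -90.7]
contact_force: [-0.7, -0.1, -3.1]
gripper_width: 0.0358
```

```bash
python3 - <<'E'
from h import *
go([.521,-.255,.011],-91)
E
```

```text
t 15.5 pos [ 0.5219 -0.255   0.0105] rpy [-1.7988e+02 -1.0000e-02 -9.0700e+01] F [-0.7 -0.1 -3.1] M [ 0.047  0.016 -0.031] w 0.0358
rotvec total [-0.0021 -0.0001  0.0052] shift total (tool axes now) [ 0.   0.9 -0.5]
shift in target axes [ 0.   0.9 -0.5] rows@45 1.0
```

Call:
step_arm:
  deltas:
    - [0, 0, 0, 0, 0, 0.5, -0.8]
    - [0, 0, 0, 0, 0, 0, -0.1]
    - [0, 0, 0, 0, 0, 0, 0.2]
    - [0, 0, 0, 0, 0, 0, 0.2]
    - [0, 0, 0, 0, 0, 0, 0.2]
    - [0, 0, 0, 0, 0, 0, 0.2]
    - [0, 0, 0, 0, 0, -15, 0.2]
    - [0, 0, 0, 0, 0, -40, 0.2]
    - [0, 0, 0, 0, 0, -45, 0.2]
    - [0, 0, 0, 0, 0, -45, 0.2]

```text
time_s: 16.5
tcp_pos: [0.5183, -0.2544, 0.1537]
eef_rot: [179.5, 0.1, -90.7]
contact_force: [1.4, -1.3, -0.7]
gripper_width: 0.0528
```

Call:
step_arm:
  deltas:
    - [0, 0, 0, 0, 0, -45, 0.2]
    - [0, 0, 0, 0, 45, -20, 0.2]
    - [0, 0, 0, 0, 45, 0, 0.2]
    - [0, 0, 0, 0, 0, 0, 0.2]
    - [0, 0, 0, 0, 0, 0, 0.2]

```text
time_s: 17.0
tcp_pos: [0.43, -0.2545, 0.2303]
eef_rot: [-179.7, -0.1, -90.6]
contact_force: [0.7, 0.1, -0.0]
gripper_width: 0.0527
```

```bash
python3 - <<'E'
from h import *
go([.521,-.255,.2],-91)
im=r.capture("side");cv2.imwrite("pics/s8.png",cv2.resize(im[190:340,210:370,::-1],None,fx=4,fy=4,interpolation=cv2.INTER_CUBIC))
im=r.capture("top");cv2.imwrite("pics/t8.png",cv2.resize(im[150:280,120:430,::-1],None,fx=2.5,fy=2.5,interpolation=cv2.INTER_CUBIC))
E
```

```text
t 17.0 pos [ 0.43   -0.2545  0.2303] rpy [-1.797e+02 -1.500e-01 -9.063e+01] F [ 0.7  0.1 -0. ] M [-0.064 -0.026 -0.059] w 0.0527
rotvec total [-0.0053 -0.0025  0.0065] shift total (tool axes now) [ -0.6 -90.9  30.8]
shift in target axes [ -1.1 -91.   30.3] rows@45 3.0
```

View pics/s8.png

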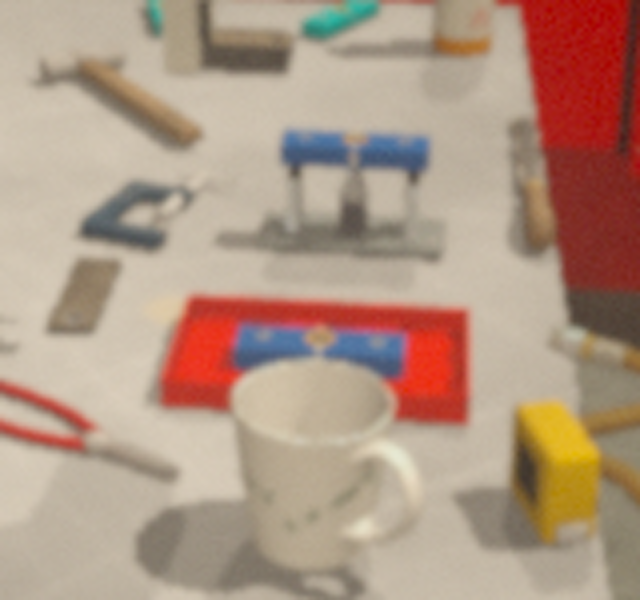

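View pics/t8.png

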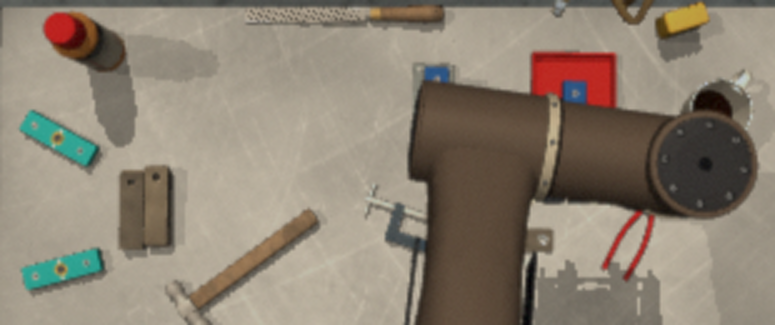

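```bash
python3 - <<'E'
from h import *
print(r.close_job())
E
```

```text
the job is handed in; nothing more can be done
None
```

The sound bar is balanced level across the knife edge, and the other blue bar lies flat in the red reject tray. I handed the job in at about 17 s.

- **Sound bar:** I balanced the bar nearer the stand (first seen at top-camera pixel 242,196). It stayed level after release, with its middle about 1 mm from the crest's middle. I left it there.
- **Faulty bar:** I did not balance the second bar (197,196). With the first one level, I took it as the faulty one by elimination, because the task says exactly one bar is. The wrist moment readings were too noisy to confirm this independently.
- **Last checks:** The final side picture shows the first bar level on the crest with equal gaps over both rests, and the second flat in the tray. The mug and tape measure were never touched, nor were the turquoise look-alikes. The gripper was raised clear with about zero contact force. In the last top picture the arm hid part of the stand and tray, so the final state rests on the side view.
- **Check that failed:** My automatic outline fit of the bars in the side image matched poorly. I measured the brass discs directly instead, and the two cameras agreed to within about 3 mm.

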